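# Load the gold test lens into its adapter cup and seat the cup in the lensmeter

## Task

To check the lensmeter, first stand the gold-sleeved test lens upright in the blue adapter cup while the cup is still on the table, then lift the loaded cup as one unit and seat it fully home and upright in the dark ring of the lensmeter's port. Set both down gently, without dropping them, and let go.

Things in the scene. Friction and masses are not known exactly. Their poses are not given: they have to be found in the camera images.
- gold_lens: The test lens: upright round barrel, 30 mm diameter, 50 mm tall, black below, gold (brass) sleeve on its upper half, dark top; 60 g. It stands on a low white tray with red inlay (surface 12 mm above the table) in a row of three about 85 mm apart; the others have silver or green sleeves. Origin: centre of its underside, z up. Grip it across the gold sleeve, near the top.
- cup: Blue round open cup on the table, 120 g, 36 mm tall. Outer diameter 40 mm up to 12 mm height, widening to 54 mm from 18 mm to the rim: grip there from above, the lens between the fingers. Wall 3 mm; the 48 mm mouth funnels to 34 mm at the inner floor, 4 mm above the underside. A lens in it stands 18 mm above the rim. Origin: centre of underside, z up; yaw is immaterial.
- port (a point): Centre of the port's inner floor, 47 mm above the table, on the fixed white lensmeter's stage (170 x 150 mm, 45 mm high). The port is a dark ring, a funnel 46 mm wide at the floor and 62 mm at its rim 10 mm higher; the cup's foot rests on this floor. z up; the machine's column (240 mm tall, with screen) begins 65 mm away in this frame's +y, other sides are free.
Things that resemble listed ones, but are neither listed nor needed, are in the scene too. What is shaped like the gold_lens but purple is not meant.

How it is judged:
By the outcome, as a careful person would: the job done as asked, in the order asked, and still so for the second after the job is handed in, with the robot touching nothing.
It also fails if it takes over 51 s, if anything falls off the work surface, if the arm or the gripper's body presses on something with over 40 N, if the wrist force passes 120 N, or if a joint passes its speed limit or range.

## Robot

A 7-joint arm with a two-finger parallel gripper is mounted at the origin on the work surface. World frame = base frame: x ahead of the robot, y to its left, z up, the work surface at z = 0. Lengths are in m, angles in rad, forces in N, time in s.
With the tool pointing down it reaches from about 0.4 to 0.9 m from the base axis. Payload 5.5 kg.
Tool frame: the origin (TCP) lies on the centre line of the jaws, within the pads' length; the fingertips stand 22 mm ahead of it and the grasp point (between the pads) lies 3 mm ahead of it (r.tips_ahead is the distance from the TCP to the fingertips, in m); z points along the fingers, y is the direction in which the jaws open and shut (so a half turn about z gives the same grasp; the last joint's range is limited). The gripper opens to 85 mm and grips with 20 to 120 N. Pads are 22 mm wide; open, the fingers measure 114 mm over their backs; the gripper's body (76 mm by 85 mm) begins 54 mm behind the grasp point. The pads swing forward as they close: fully open they stand 13 mm farther back than shut.
Start: joints at [-0.939, 0.501, -0.427, 1.55, 0.221, 1.138, -0.21], TCP at [0.234, 0.606, 0.253] pointing down, gripper open.
Joint ranges: [-2.88, 2.88], [-0.31, 2.03], [-1.54, 1.56], [0.2, 2.42], [-1.41, 4.55], [0.19, 2.02], [-2.57, 2.57]. Speed limits (rad/s): [2.57, 2.57, 3.14, 3.14, 3.14, 3.14, 3.14].

## Interface

Orientations are given as [roll, pitch, yaw] about the fixed x, y, z axes, in that order (R = Rz(yaw) Ry(pitch) Rx(roll)).
In Python, from rig import r gives the robot as it stands.
- The arm moves only by the tool drive_tool, never from a script. Its arguments are lists of equal length, an entry for each row: "offset": the shift along the tool's x, y, z in m, a list of three; "dr": the turn, a rotation vector about the tool's x, y, z in degrees, a list of three; "gripper": the opening, from -1 (shut) to 1 (fully open). In form: {"offset": [[x, y, z], ...], "dr": [[ax, ay, az], ...], "gripper": [gripper, ...]}. A call has 1 to 12 rows; each row is the pose to reach, as a shift and turn from the pose commanded when the call began, along the tool's axes at that moment; what a row does not reach only later rows make up. A row lasts 1/8 s, in which the tool goes at most 62.5 mm and 10.7 degrees, less where a joint would pass 70% of its speed; a pose out of reach is approached as far as the arm can. A call with a gripper value outside its range is refused whole. The fingers move at their own pace and stop on an object; "grip_force" is the grip in N (left out, the last holds). Time passes only in rows, so rows that repeat a pose let the fingers close. It gives the time, the measured TCP pose, the force and the opening at its end, in the units of the state.
- r.state(): the state, without advancing time (a new reading comes with each control period).
- r.grab_frame(name): name is "scene" or "top"; returns a dict with "color" (384x512x3 uint8, red, green, blue), "z_map" (384x512 float32, m along the optical axis (not along the pixel's ray), 0 where there is no reading), "mtx" (3x3 intrinsics, pixels), "origin" and "attitude" of the camera in the world. Camera axes: x right, y up, looking along -z (the intrinsics and any distortion apply to the point x, -y, -z); pixel columns grow to the right and rows downward; lengths in m; the calibration is good to about 2 mm. A picture is of the moment at which its call begins.
- r.close_job(): hands the job in, once; it reports no verdict.
Trained networks look in a picture, given as the dict that the camera call returned (one of the last four; its "shot" number tells which), for a name from the list of things; names that differ only in an ending like _2 or _b are one class to them, and where a whole thing is asked for, a point or a joint stands for the part that bears it (a point fixed in the world has none). Each returns a list of dicts, best first, with "p" (0 to 1); they miss things now and then, are a little off and sometimes report something else, mostly with a low value. They report only what shows in the picture. A call takes as long as a camera call. They do not tell look-alikes from the thing itself.
- r.spot_in(picture, name): "location" ([x, y, z] in m, in world coordinates, good to about 4 mm: the middle of the surface that is visible of it).
- r.cut_out(picture, name): "mask" (384x512 bool, what is visible of it).
- r.tip_of(picture, name): "location" ([x, y, z] in m, in world coordinates, good to about 4 mm: a listed point, or the origin of a listed thing).
The state is a dict: "clock": time; "joint_positions": joint angles; "joint_velocities": joint speeds; "joint_efforts": joint torques, N m; "tool_pos": TCP position; "ee_rot": TCP orientation; "ft_force": force on the tool from outside, world axes, zero at the start; "wrist_torque": the same for the moment, N m; "opening": finger opening in m.
Only numpy, scipy, OpenCV 4.12 (cv2) and the standard library are available. Lean on these libraries where they do the work, as an engineer would, in place of code of your own. Each camera call takes 0.05 s, during which the arm holds its last target.

## Working session

There is one attempt and no reset: what is moved stays moved. The work goes in short steps, Python scripts to look and compute and a tool call to move; the robot and the scene stay as the last step left them, time stands still between calls to the robot, and variables do not carry over. Pictures are saved under pics/ and viewed, and the job is handed in when it is done.

Besides the shell and the picture viewer there is one more tool, called after "Emit:" in YAML: its name, and indented under it one key for each argument. drive_tool: Moves the arm, as the interface text tells. Its arguments: {"type":"object","properties":{"offset":{"type":"array","items":{"type":"array","items":{"type":"number"}}},"dr":{"type":"array","items":{"type":"array","items":{"type":"number"}}},"gripper":{"type":"array","items":{"type":"number"}},"grip_force":{"type":"number"}},"required":["offset","dr","gripper"]}

```bash
ls; mkdir -p pics
cat > h.py <<'E'
import numpy as np, cv2, pickle
from rig import r
def save(p,f): cv2.imwrite(p,cv2.cvtColor(f["color"],cv2.COLOR_RGB2BGR))
def rot(f):
    a=np.array(f["attitude"],float)
    if a.shape==(3,3): return a
    from scipy.spatial.transform import Rotation as R
    return R.from_euler('xyz',a).as_matrix() if a.size==3 else R.from_quat(a).as_matrix()
def cloud(f):
    z=f["z_map"];K=np.array(f["mtx"]);v,u=np.mgrid[:384,:512]
    P=np.stack([(u-K[0,2])/K[0,0]*z,-(v-K[1,2])/K[1,1]*z,-z],-1)
    return P@rot(f).T+np.array(f["origin"])
E
python3 - <<'E'
from h import *
print(r.state())
for n in("scene","top"):
    f=r.grab_frame(n);save(f"pics/{n}0.png",f);print(n,f["origin"],f["attitude"],f["mtx"],[k for k in f])
    np.savez(f"{n}0.npz",P=cloud(f),c=f["color"])
    for k in("gold_lens","cup","port"):
        for m in (r.tip_of,): print(k,[(np.round(d["location"],3),round(d["p"],2)) for d in m(f,k)])
E
```

```text
pics
{'clock': 0.0, 'joint_positions': array([-0.93882218,  0.50187954, -0.42674909,  1.55145032,  0.22081286,
        1.13831569, -0.21031739]), 'joint_velocities': array([ 2.14031525e-03, -2.37631756e-03,  1.25948084e-03,  1.26064335e-03,
       -9.34016654e-05, -2.08064545e-03, -2.13397945e-04]), 'joint_efforts': array([ 6.39076352e-04, -5.69511223e+01, -5.81595495e+00, -2.80949432e+01,
        1.07469148e-02,  1.19124429e-02, -1.63916241e-05]), 'tool_pos': array([0.23414036, 0.60565878, 0.25223559]), 'ee_rot': array([-3.13959640e+00, -4.00446458e-05,  2.77282447e+00]), 'ft_force': array([-0.64954516,  0.26024532, -0.01991246]), 'wrist_torque': array([ 0.02820271,  0.01087952, -0.00219368]), 'opening': 0.08560601449520212}
scene [ 1.19683065 -0.17659098  0.77077151] [ 0.79803851 -0.01502959  1.31312959] [[476.90188245   0.         258.93463233]
 [  0.         476.90188245 184.72067932]
 [  0.           0.           1.        ]] ['color', 'z_map', 'mtx', 'origin', 'attitude', 'shot']
gold_lens [(array([ 0.56 , -0.184,  0.013]), 0.6), (array([ 0.54 , -0.046,  0.001]), 0.6)]
cup [(array([0.454, 0.024, 0.003]), 0.8)]
port [(array([0.509, 0.303, 0.046]), 0.9), (array([ 0.557, -0.181,  0.016]), 0.72)]
top [0.42890955 0.00320854 1.06806012] [ 0.09043238 -0.00554184 -1.54265706] [[463.77999374   0.         254.83275389]
 [  0.         463.77999374 195.95731269]
 [  0.           0.           1.        ]] ['color', 'z_map', 'mtx', 'origin', 'attitude', 'shot']
gold_lens [(array([ 0.56 , -0.171,  0.008]), 0.65), (array([ 0.54 , -0.044,  0.002]), 0.46)]
cup [(array([ 0.455,  0.025, -0.003]), 0.81)]
port [(array([0.507, 0.302, 0.047]), 0.86)]
```

View pics/scene0.png

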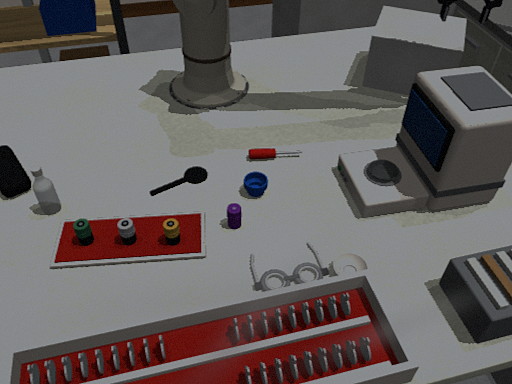

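View pics/top0.png

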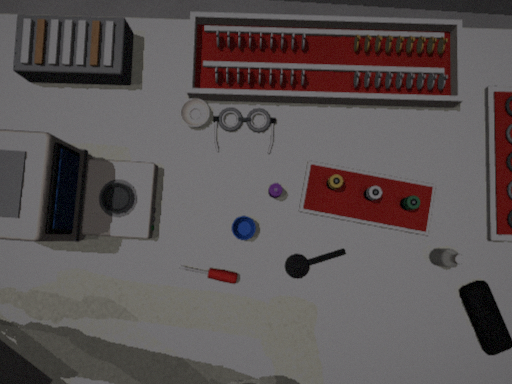

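The row on the tray is green (83,230), silver (126,230) and gold (171,230) in the scene view, or (411,203), (374,193) and (336,181) from the top. The purple decoy is at scene (234,215), the cup at (256,184) and the port ring at (382,172). The yellow-sleeved lens nearest the cup fits the description. I'll confirm it in a crop and measure.

```bash
cat > meas.py <<'E'
from h import *
from scipy.optimize import least_squares
def circ(p):
    s=least_squares(lambda q:np.hypot(p[:,0]-q[0],p[:,1]-q[1])-q[2],[*p.mean(0)[:2],.02],loss='soft_l1',f_scale=.001); return s.x
E
python3 - <<'E'
from meas import *
for n,(u0,v0,u1,v1) in dict(scene=(50,170,290,270),top=(220,150,440,250)).items():
    d=np.load(n+"0.npz");c=d["c"][v0:v1,u0:u1];cv2.imwrite(f"pics/crop_{n}.png",cv2.cvtColor(cv2.resize(c,None,fx=3,fy=3,interpolation=cv2.INTER_CUBIC),cv2.COLOR_RGB2BGR))
    P=d["P"]
    for name,xy,zl,zh,R in (("gold",(.56,-.178),.055,.07,.03),("cuprim",(.455,.025),.031,.042,.04),("silver",(.545,-.26),.055,.07,.03),("purple",(.54,-.045),.04,.06,.03),("portring",(.508,.302),.0515,.065,.045),("stage",(.508,.302),.04,.05,.09)):
        m=(np.hypot(P[...,0]-xy[0],P[...,1]-xy[1])<R)&(P[...,2]>zl)&(P[...,2]<zh)
        p=P[m]
        if len(p)<6: print(n,name,len(p));continue
        vv,uu=np.where(m)
        print(n,name,len(p),"mean",p.mean(0).round(4),"mid",((p.min(0)+p.max(0))/2).round(4),"ext",(p.max(0)-p.min(0)).round(3),"circ",circ(p).round(4),'px',uu.mean().round(),vv.mean().round())
    m=(P[...,2]>.043)&(P[...,2]<.049)&(np.hypot(P[...,0]-.5,P[...,1]-.28)<.14)
    p=P[m];print("stage rect",cv2.minAreaRect(p[:,:2].astype(np.float32)),p[:,2].mean())
    m=(np.hypot(P[...,0]-.4,P[...,1]-.2)<.1)&(P[...,2]<.02); print("table z",np.median(P[m][:,2]))
E
```

```text
scene gold 172 mean [ 0.5632 -0.1782  0.0624] mid [ 0.5608 -0.1783  0.0608] ext [0.032 0.028 0.011] circ [ 0.5624 -0.1782  0.0114] px 170.0 225.0
scene cuprim 134 mean [0.4544 0.0211 0.0355] mid [0.4534 0.0211 0.0358] ext [0.055 0.052 0.01 ] circ [0.4536 0.0213 0.0252] px 255.0 180.0
scene silver 179 mean [ 0.541  -0.2639  0.0625] mid [ 0.5394 -0.2637  0.0609] ext [0.029 0.029 0.012] circ [ 0.5404 -0.2641  0.0117] px 124.0 224.0
scene purple 166 mean [ 0.5423 -0.0471  0.0497] mid [ 0.5393 -0.0467  0.0475] ext [0.03  0.028 0.015] circ [ 0.5411 -0.0469  0.0115] px 233.0 210.0
scene portring 205 mean [0.5025 0.3055 0.0558] mid [0.5113 0.3008 0.0567] ext [0.068 0.068 0.01 ] circ [0.5108 0.3009 0.0306] px 383.0 167.0
scene stage 2900 mean [0.5164 0.2994 0.0461] mid [0.5109 0.3021 0.0451] ext [0.17  0.155 0.01 ] circ [0.5091 0.303  0.0637] px 382.0 175.0
stage rect ((0.5075637698173523, 0.3018297255039215), (0.15351083874702454, 0.18451747298240662), 87.69972229003906) 0.0460478398336639
table z 0.0011549126239253638
top gold 147 mean [ 0.56   -0.1751  0.0612] mid [ 0.5605 -0.1758  0.0609]
[... 241 characters left out ...]
09  0.061 ] mid [ 0.5377 -0.261   0.0607] ext [0.029 0.029 0.009] circ [ 0.5376 -0.2611  0.0107] px 374.0 192.0
top purple 142 mean [ 0.5383 -0.0438  0.0495] mid [ 0.5384 -0.0439  0.0488] ext [0.027 0.027 0.01 ] circ [ 0.5385 -0.0439  0.0104] px 275.0 189.0
top portring 236 mean [0.5109 0.3073 0.0549] mid [0.5101 0.3034 0.0559] ext [0.066 0.067 0.009] circ [0.51   0.3039 0.0305] px 114.0 197.0
top stage 4310 mean [0.5079 0.3033 0.0446] mid [0.5097 0.3046 0.045 ] ext [0.169 0.154 0.01 ] circ [0.5089 0.3051 0.0622] px 118.0 198.0
stage rect ((0.508851170539856, 0.30467337369918823), (0.15088872611522675, 0.17811013758182526), 87.8973388671875) 0.04517967112320217
table z -0.0005088607836758463
```

View pics/crop_scene.png

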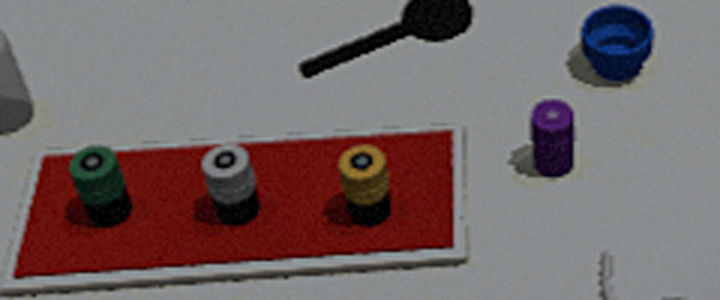

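View pics/crop_top.png

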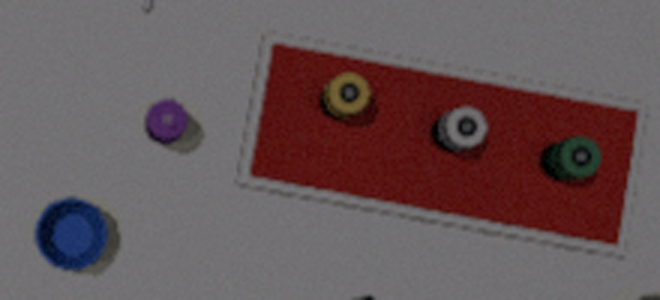

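The crops confirm the gold lens: the yellow-gold sleeve is nearest the tray's right end, at scene (171,230), with the silver and green ones beyond it and the purple decoy off the tray. Next I'll write a helper that works out the offsets.

```bash
cat > go.py <<'E'
import sys
from h import *
from scipy.spatial.transform import Rotation as R
def rel(x,y,z,yaw=np.pi/2,frm=None):
    s=r.state();p,e=frm or (s["tool_pos"],s["ee_rot"])
    A=R.from_euler('xyz',e);B=R.from_euler('xyz',[np.pi,0,yaw])
    print("t",s["clock"].__round__(2) if hasattr(s["clock"],'__round__') else s["clock"],"tcp",np.round(s["tool_pos"],4),"rpy",np.round(e,4),"open",round(float(s["opening"]),4),"F",np.round(s["ft_force"],1),"j",np.round(s["joint_positions"],2))
    print("offset",A.inv().apply(np.array([x,y,z])-p).round(4),"dr",np.degrees((A.inv()*B).as_rotvec()).round(2))
if __name__=="__main__": rel(*map(float,sys.argv[1:]))
E
python3 go.py 0.33 0.30 0.30 2.1; python3 go.py .561 -.1765 .20;python3 -c "
from rig import r;print(r.tips_ahead,[a for a in dir(r) if a[0]!='_'])"
```

```text
t 0.4 tcp [0.2343 0.6062 0.2531] rpy [-3.1413 -0.      2.7728] open 0.0855 F [-0.1  1.   0.4] j [-0.94  0.5  -0.43  1.55  0.22  1.14 -0.21]
offset [-0.1997 -0.2511 -0.0468] dr [-2.000e-02  0.000e+00  3.855e+01]
t 0.4 tcp [0.2343 0.6062 0.2531] rpy [-3.1413 -0.      2.7728] open 0.0855 F [-0.1  1.   0.4] j [-0.94  0.5  -0.43  1.55  0.22  1.14 -0.21]
offset [-0.5869 -0.6123  0.0533] dr [-1.000e-02  1.000e-02  6.887e+01]
0.022 ['IKError', 'close_job', 'cut_out', 'grab_frame', 'spot_in', 'state', 'tip_of', 'tips_ahead']
```

Emit:
drive_tool:
  offset:
    - [0,0,-0.045]
    - [-0.05,-0.06,-0.045]
    - [-0.1,-0.12,-0.045]
    - [-0.15,-0.18,-0.045]
    - [-0.2,-0.25,-0.045]
    - [-0.2,-0.25,-0.045]
    - [-0.25,-0.3,-0.045]
    - [-0.3,-0.35,-0.045]
    - [-0.35,-0.4,-0.03]
    - [-0.4,-0.45,-0.02]
    - [-0.45,-0.5,0]
    - [-0.5,-0.53,0]
  dr:
    - [0,0,0]
    - [0,0,10]
    - [0,0,20]
    - [0,0,30]
    - [0,0,38]
    - [0,0,38]
    - [0,0,46]
    - [0,0,54]
    - [0,0,62]
    - [0,0,69]
    - [0,0,69]
    - [0,0,69]
  gripper: [0.4,0.4,0.4,0.4,0.4,0.4,0.4,0.4,0.4,0.4,0.4,0.4]
  grip_force: 30

```text
clock: 1.9
tool_pos: [0.4852, -0.0297, 0.2583]
ee_rot: [3.141, -0.0, 1.569]
ft_force: [0.7, 0.5, -0.4]
opening: 0.0598
```

```bash
python3 go.py .561 -.1765 .13
```

```text
t 1.9 tcp [ 0.4852 -0.0297  0.2583] rpy [ 3.1415e+00 -3.0000e-04  1.5689e+00] open 0.0598 F [ 0.7  0.5 -0.4] j [-0.15  0.17  0.17  1.96 -0.03  1.01  0.04]
offset [-0.1467  0.076   0.1282] dr [ 0.01 -0.02 -0.11]
```

Emit:
drive_tool:
  offset:
    - [0,0,0]
    - [0,0,0]
    - [-0.05,0.025,0.03]
    - [-0.1,0.05,0.06]
    - [-0.1,0.05,0.1]
    - [-0.1,0.05,0.1]
    - [-0.1,0.05,0.1]
    - [-0.1,0.05,0.1]
  dr:
    - [0,0,0]
    - [0,0,0]
    - [0,0,0]
    - [0,0,0]
    - [0,0,0]
    - [0,0,0]
    - [0,0,0]
    - [0,0,0]
  gripper: [0.4,0.4,0.4,0.4,0.4,0.4,0.4,0.4]

```text
clock: 2.9
tool_pos: [0.5362, -0.1269, 0.1606]
ee_rot: [3.138, -0.0, 1.571]
ft_force: [0.6, 0.3, 0.7]
opening: 0.06
```

```bash
python3 go.py .561 -.1765 .10;python3 - <<'E'
from h import *
f=r.grab_frame("scene");save("pics/s1.png",f)
E
```

```text
t 2.9 tcp [ 0.5362 -0.1269  0.1606] rpy [ 3.1382e+00 -2.0000e-04  1.5707e+00] open 0.06 F [0.6 0.3 0.7] j [ 0.01  0.41  0.21  1.9  -0.11  0.84  0.28]
offset [-0.0496  0.0246  0.0606] dr [ 0.2  -0.01 -0.01]
```

View pics/s1.png

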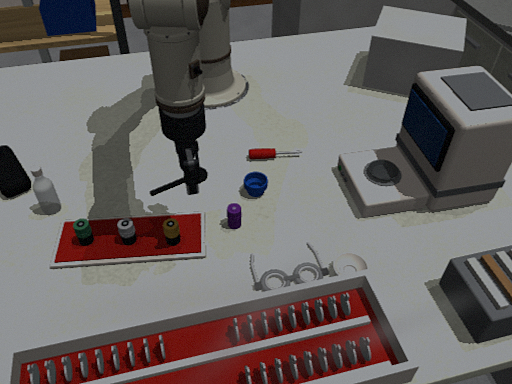

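The gripper is at (190,185), clear of the tray. All objects are undisturbed. Moving over the lens.

Emit:
drive_tool:
  offset:
    - [-0.05,0.025,0.03]
    - [-0.05,0.025,0.06]
    - [-0.05,0.025,0.06]
    - [-0.05,0.025,0.06]
  dr:
    - [0.2,0,0]
    - [0.2,0,0]
    - [0.2,0,0]
    - [0.2,0,0]
  gripper: [0.4,0.4,0.4,0.4]

```text
clock: 3.45
tool_pos: [0.5605, -0.1774, 0.0999]
ee_rot: [-3.14, -0.0, 1.57]
ft_force: [0.6, 0.7, 1.0]
opening: 0.0597
```

```bash
python3 go.py .561 -.1765 .068;python3 - <<'E'
from h import *
for n in("scene","top"):
    f=r.grab_frame(n);b={"scene":(110,140,240,270),"top":(270,120,400,250)}[n]
    c=f["color"][b[1]:b[3],b[0]:b[2]];f["color"]=cv2.resize(c,None,fx=4,fy=4,interpolation=cv2.INTER_CUBIC);save(f"pics/a_{n}.png",f)
E
```

```text
t 3.45 tcp [ 0.5605 -0.1774  0.0999] rpy [-3.1396e+00 -3.0000e-04  1.5697e+00] open 0.0597 F [0.6 0.7 1. ] j [ 0.1   0.56  0.21  1.84 -0.16  0.76  0.39]
offset [0.0009 0.0005 0.0319] dr [-0.11 -0.02 -0.06]
```

View pics/a_scene.png

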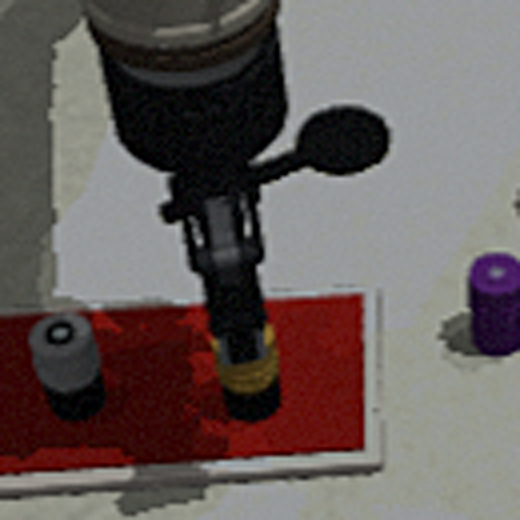

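View pics/a_top.png

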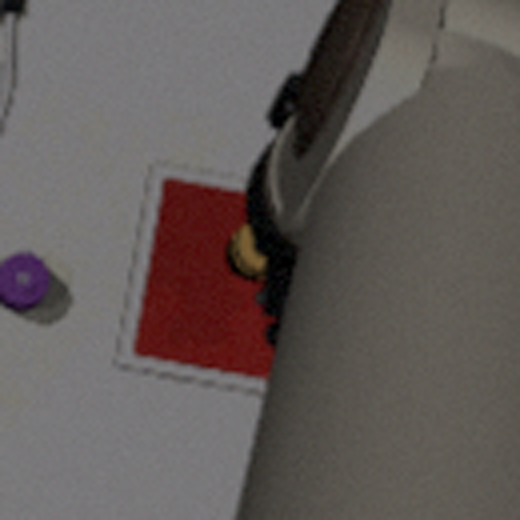

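The scene crop shows the front finger in line with the gold lens, at crop (243,345). I'll descend and close gently.

Emit:
drive_tool:
  offset:
    - [0.001,0.0005,0.015]
    - [0.001,0.0005,0.031]
    - [0.001,0.0005,0.031]
    - [0.001,0.0005,0.031]
    - [0.001,0.0005,0.031]
    - [0.001,0.0005,0.031]
    - [0.001,0.0005,0.031]
    - [0.001,0.0005,0.031]
  dr:
    - [0,0,0]
    - [0,0,0]
    - [0,0,0]
    - [0,0,0]
    - [0,0,0]
    - [0,0,0]
    - [0,0,0]
    - [0,0,0]
  gripper: [0.4,0.4,0.4,0.0,-0.5,-0.5,-0.5,-0.5]
  grip_force: 30

```text
clock: 4.55
tool_pos: [0.5605, -0.1773, 0.0678]
ee_rot: [-3.139, 0.0, 1.569]
ft_force: [0.3, -0.1, 1.6]
opening: 0.0286
```

```bash
python3 go.py .561 -.1765 .15;python3 - <<'E'
from h import *
n="scene"
f=r.grab_frame(n);b=(110,140,240,270)
c=f["color"][b[1]:b[3],b[0]:b[2]];f["color"]=cv2.resize(c,None,fx=4,fy=4,interpolation=cv2.INTER_CUBIC);save(f"pics/b_{n}.png",f)
E
```

```text
t 4.55 tcp [ 0.5605 -0.1773  0.0678] rpy [-3.1388e+00  2.0000e-04  1.5685e+00] open 0.0286 F [ 0.3 -0.1  1.6] j [ 0.11  0.61  0.19  1.85 -0.17  0.71  0.4 ]
offset [ 0.0008  0.0003 -0.0822] dr [-0.16  0.01 -0.13]
```

View pics/b_scene.png

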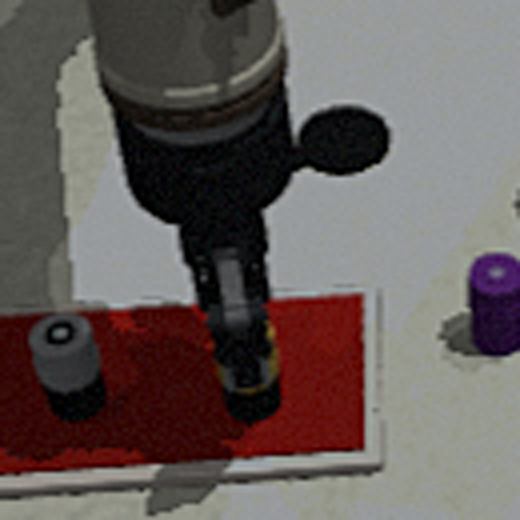

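Fingers closed on the gold sleeve. Lifting to check.

Emit:
drive_tool:
  offset:
    - [0,0,-0.01]
    - [0,0,-0.04]
    - [0,0,-0.1]
    - [0,0,-0.1]
    - [0,0,-0.1]
    - [0,0,-0.1]
  dr:
    - [0,0,0]
    - [0,0,0]
    - [0,0,0]
    - [0,0,0]
    - [0,0,0]
    - [0,0,0]
  gripper: [-0.5,-0.5,-0.5,-0.5,-0.5,-0.5]

```text
clock: 5.35
tool_pos: [0.5594, -0.1767, 0.1662]
ee_rot: [-3.135, -0.001, 1.569]
ft_force: [0.1, 0.1, -0.8]
opening: 0.0286
```

```bash
python3 go.py .453 .023 .15;python3 - <<'E'
from h import *
n="scene"
f=r.grab_frame(n);b=(110,110,240,240)
c=f["color"][b[1]:b[3],b[0]:b[2]].copy();f2=dict(f);f2["color"]=cv2.resize(c,None,fx=4,fy=4,interpolation=cv2.INTER_CUBIC);save(f"pics/c_{n}.png",f2)
for k in (r.tip_of,r.spot_in): print([(np.round(d["location"],3),round(d["p"],2)) for d in k(f,"gold_lens")])
np.savez("c.npz",P=cloud(f),c=f["color"])
E
```

```text
t 5.35 tcp [ 0.5594 -0.1767  0.1662] rpy [-3.1354e+00 -7.0000e-04  1.5687e+00] open 0.0286 F [ 0.1  0.1 -0.8] j [ 0.08  0.46  0.23  1.8  -0.13  0.89  0.37]
offset [ 0.1995 -0.1067  0.017 ] dr [-0.35 -0.04 -0.12]
[(array([ 0.539, -0.046, -0.001]), 0.73), (array([ 0.557, -0.181,  0.108]), 0.72)]
[(array([ 0.549, -0.048,  0.04 ]), 0.85), (array([ 0.568, -0.181,  0.128]), 0.71)]
```

View pics/c_scene.png

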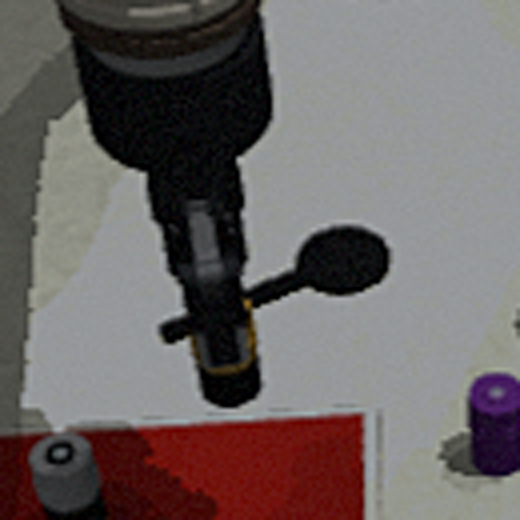

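Run:
```python
import numpy as np
d=np.load("c.npz");P=d["P"];c=d["c"]
for u in (162,164,166,168,170):
  print(u)
  for v in range(184,214,1):
    p=P[v,u]
    print("  ",v,p.round(4),c[v,u])
```

```text
162
   184 [ 0.6156 -0.1795  0.2228] [6 6 4]
   185 [ 0.6164 -0.1797  0.2214] [15 16 16]
   186 [ 0.6159 -0.18    0.2186] [ 7  8 11]
   187 [ 0.6132 -0.1803  0.2138] [14  8 14]
   188 [ 0.6026 -0.1807  0.2014] [ 7  4 11]
   189 [ 0.6026 -0.181   0.1991] [11 11 11]
   190 [ 0.6027 -0.1813  0.1969] [ 9 16 14]
   191 [ 0.6052 -0.1815  0.1969] [14 14 17]
   192 [ 0.6034 -0.1819  0.1929] [ 5 11 11]
   193 [ 0.5874 -0.1823  0.1749] [4 6 6]
   194 [ 0.5885 -0.1826  0.1736] [3 6 6]
   195 [ 0.5873 -0.1829  0.1699] [13  5 13]
   196 [ 0.5884 -0.1832  0.1685] [ 5 11 10]
   197 [ 0.5889 -0.1835  0.1666] [10  8  7]
   198 [ 0.5871 -0.1838  0.1623] [11 20 19]
   199 [ 0.587  -0.1842  0.1598] [24 22 27]
   200 [ 0.5858 -0.1845  0.1561] [28 26 31]
   201 [ 0.5862 -0.1848  0.154 ] [34 38 39]
   202 [ 0.5713 -0.1853  0.1365] [58 50 33]
   203 [ 0.5713 -0.1856  0.1339] [20 19 11]
   204 [ 0.5703 -0.186   0.1302] [2 0 1]
   205 [ 0.5711 -0.1863  0.1285] [6 3 4]
   206 [ 0.5705 -0.1866  0.1252] [1 1 0]
   207 [ 0.57   -0.187   0.1221] [0 1 0]
   208 [ 0.5697 -0.1873  0.1192] [0 0 0]
   209 [ 0.5719 -0.1
[... 4699 characters left out ...]
7 51 52]
   198 [ 0.5799 -0.17    0.1517] [46 47 51]
   199 [ 0.5792 -0.1703  0.1485] [40 42 44]
   200 [ 0.5805 -0.1706  0.1473] [48 43 35]
   201 [ 0.5711 -0.1708  0.1352] [77 62 28]
   202 [ 0.5718 -0.1711  0.1333] [37 28 12]
   203 [ 0.571  -0.1714  0.1299] [2 1 3]
   204 [ 0.571  -0.1717  0.1273] [7 2 5]
   205 [ 0.5719 -0.172   0.1256] [0 0 0]
   206 [ 0.5733 -0.1723  0.1245] [ 8 14  9]
   207 [ 0.5718 -0.1726  0.1203] [2 3 1]
   208 [ 0.5753 -0.173   0.1213] [5 3 7]
   209 [ 0.5729 -0.1732  0.1161] [0 0 0]
   210 [ 0.5734 -0.1736  0.114 ] [0 0 0]
   211 [ 0.4726 -0.1734  0.0047] [125 127 125]
   212 [ 0.4735 -0.1738  0.0025] [156 160 154]
   213 [ 0.4844 -0.1742  0.011 ] [154 158 155]
```

The lens hangs upright in the jaws: its bottom is 56 mm below the TCP and the pad tips sit about 35 mm up the lens, just above where the rim will be. Moving over the cup.

Emit:
drive_tool:
  offset:
    - [0.05,-0.025,0]
    - [0.1,-0.053,0]
    - [0.15,-0.08,0]
    - [0.2,-0.107,0]
    - [0.2,-0.107,0.017]
    - [0.2,-0.107,0.017]
    - [0.2,-0.107,0.017]
    - [0.2,-0.107,0.017]
  dr:
    - [-0.3,0,0]
    - [-0.3,0,0]
    - [-0.3,0,0]
    - [-0.3,0,0]
    - [-0.3,0,0]
    - [-0.3,0,0]
    - [-0.3,0,0]
    - [-0.3,0,0]
  gripper: [-0.5,-0.5,-0.5,-0.5,-0.5,-0.5,-0.5,-0.5]

```text
clock: 6.5
tool_pos: [0.4546, 0.0222, 0.1512]
ee_rot: [3.139, 0.0, 1.567]
ft_force: [-0.3, 0.6, -1.0]
opening: 0.0289
```

```bash
python3 go.py .4527 .023 .095;python3 - <<'E'
from h import *
n="scene"
f=r.grab_frame(n);b=(190,90,320,220)
c=f["color"][b[1]:b[3],b[0]:b[2]].copy();f2=dict(f);f2["color"]=cv2.resize(c,None,fx=4,fy=4,interpolation=cv2.INTER_CUBIC);save(f"pics/d_{n}.png",f2)
P=cloud(f)
z=P[...,2];m=(np.hypot(P[...,0]-.4527,P[...,1]-.023)<.03)&(z>.094)&(z<.120);p=P[m];print(len(p),p.min(0).round(4),p.max(0).round(4))
m=(np.hypot(P[...,0]-.4527,P[...,1]-.023)<.04)&(z>.020)&(z<.04);p=P[m];print(len(p),p.min(0).round(4),p.max(0).round(4))
E
```

```text
t 6.5 tcp [0.4546 0.0222 0.1512] rpy [3.1392e+00 1.0000e-04 1.5668e+00] open 0.0289 F [-0.3  0.6 -1. ] j [-0.26  0.27  0.17  2.13 -0.07  0.74 -0.05]
offset [ 0.0008 -0.002   0.0562] dr [ 0.14  0.01 -0.23]
110 [0.4548 0.0065 0.0961] [0.4728 0.0347 0.1198]
301 [ 0.4252 -0.005   0.02  ] [0.4811 0.0477 0.0391]
```

View pics/d_scene.png

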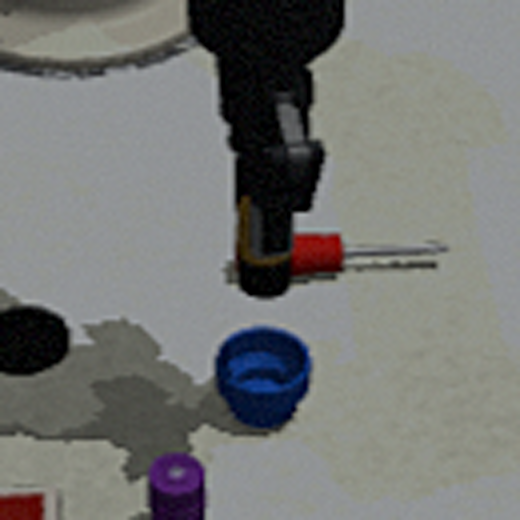

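Comparing lens and cup in the same view, they agree to within about 2 mm of the planned correction. Lowering it in.

Emit:
drive_tool:
  offset:
    - [0.001,-0.002,0.02]
    - [0.001,-0.002,0.04]
    - [0.001,-0.002,0.056]
    - [0.001,-0.002,0.056]
    - [0.001,-0.002,0.056]
  dr:
    - [0.1,0,-0.2]
    - [0.1,0,-0.2]
    - [0.1,0,-0.2]
    - [0.1,0,-0.2]
    - [0.1,0,-0.2]
  gripper: [-0.5,-0.5,-0.5,-0.5,-0.5]

```text
clock: 7.18
tool_pos: [0.4526, 0.0238, 0.0954]
ee_rot: [3.141, -0.0, 1.571]
ft_force: [-0.0, -0.2, -0.9]
opening: 0.0288
```

```bash
python3 go.py .4527 .023 .061;python3 - <<'E'
from h import *
n="scene"
f=r.grab_frame(n);b=(190,90,320,220)
c=f["color"][b[1]:b[3],b[0]:b[2]].copy();f2=dict(f);f2["color"]=cv2.resize(c,None,fx=4,fy=4,interpolation=cv2.INTER_CUBIC);save(f"pics/e_{n}.png",f2)
E
```

```text
t 7.17 tcp [0.4526 0.0238 0.0954] rpy [ 3.1409 -0.      1.5715] open 0.0288 F [-0.  -0.2 -0.9] j [-0.24  0.37  0.15  2.17 -0.09  0.61 -0.02]
offset [-0.0008  0.0001  0.0344] dr [ 0.04 -0.    0.04]
```

View pics/e_scene.png

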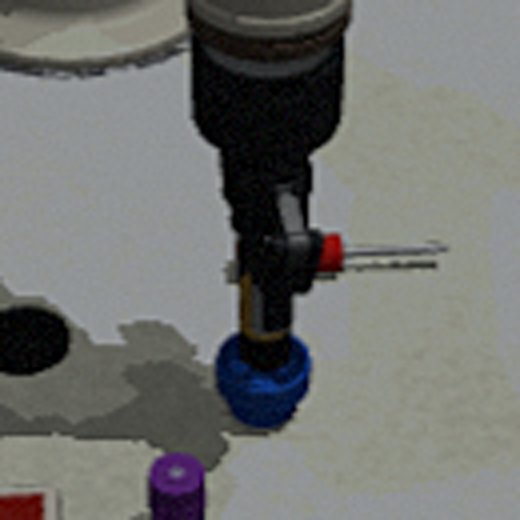

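The lens is centred over the mouth: its axis is at crop x=265 and the cup at x=264. I'll descend the rest slowly.

Emit:
drive_tool:
  offset:
    - [-0.0005,0,0.01]
    - [-0.0005,0,0.02]
    - [-0.0005,0,0.028]
    - [-0.0005,0,0.031]
    - [-0.0005,0,0.033]
    - [-0.0005,0,0.034]
    - [-0.0005,0,0.034]
    - [-0.0005,0,0.034]
  dr:
    - [0,0,0]
    - [0,0,0]
    - [0,0,0]
    - [0,0,0]
    - [0,0,0]
    - [0,0,0]
    - [0,0,0]
    - [0,0,0]
  gripper: [-0.5,-0.5,-0.5,-0.5,-0.5,-0.5,-0.5,-0.5]

```text
clock: 8.22
tool_pos: [0.4522, 0.0236, 0.061]
ee_rot: [3.141, -0.0, 1.572]
ft_force: [0.3, -0.3, -0.4]
opening: 0.0284
```

```bash
python3 go.py .4527 .023 .0598;python3 - <<'E'
from h import *
n="scene"
f=r.grab_frame(n);b=(190,90,320,220)
c=f["color"][b[1]:b[3],b[0]:b[2]].copy();f2=dict(f);f2["color"]=cv2.resize(c,None,fx=4,fy=4,interpolation=cv2.INTER_CUBIC);save(f"pics/f_{n}.png",f2)
E
```

```text
t 8.22 tcp [0.4522 0.0236 0.061 ] rpy [ 3.1412e+00 -1.0000e-04  1.5720e+00] open 0.0284 F [ 0.3 -0.3 -0.4] j [-0.23  0.44  0.13  2.18 -0.11  0.53 -0.  ]
offset [-0.0006  0.0005  0.0012] dr [ 0.02 -0.01  0.07]
```

View pics/f_scene.png

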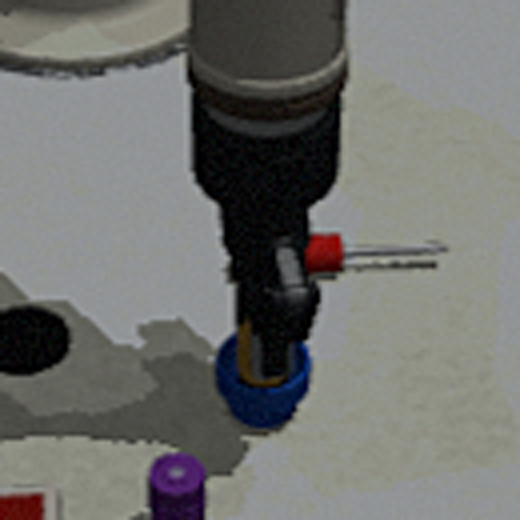

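Emit:
drive_tool:
  offset:
    - [0,0,0.0005]
    - [0,0,0.001]
    - [0,0,0.0015]
    - [0,0,0.0015]
  dr:
    - [0,0,0]
    - [0,0,0]
    - [0,0,0]
    - [0,0,0]
  gripper: [-0.5,-0.5,-0.5,-0.5]

```text
clock: 8.78
tool_pos: [0.4521, 0.0236, 0.0597]
ee_rot: [3.141, -0.0, 1.572]
ft_force: [-0.9, 0.5, 5.5]
opening: 0.0288
```

Contact at 5.5 N, at the height expected for the cup floor. Releasing gradually, then backing off.

Emit:
drive_tool:
  offset:
    - [0,0,0]
    - [0,0,0]
    - [0,0,0]
    - [0,0,0]
    - [0,0,-0.01]
    - [0,0,-0.03]
    - [0,0,-0.07]
    - [0.05,0,-0.09]
    - [0.1,0,-0.09]
    - [0.12,0,-0.09]
    - [0.12,0,-0.09]
    - [0.12,0,-0.09]
  dr:
    - [0,0,0]
    - [0,0,0]
    - [0,0,0]
    - [0,0,0]
    - [0,0,0]
    - [0,0,0]
    - [0,0,0]
    - [0,0,0]
    - [0,0,0]
    - [0,0,0]
    - [0,0,0]
    - [0,0,0]
  gripper: [-0.25,-0.15,0.1,0.3,0.3,0.3,0.3,1,1,1,1,1]

```text
clock: 10.28
tool_pos: [0.4518, 0.1424, 0.1495]
ee_rot: [-3.141, 0.001, 1.571]
ft_force: [-0.7, -0.1, -0.8]
opening: 0.0852
```

```bash
python3 go.py .4527 .023 .13;python3 - <<'E'
from meas import *
out=[]
for n,b in dict(scene=(190,110,320,240),top=(180,160,310,290)).items():
    f=r.grab_frame(n)
    out.append(cv2.resize(f["color"][b[1]:b[3],b[0]:b[2]],(390,390),interpolation=cv2.INTER_CUBIC))
    P=cloud(f)
    for nm,zl,zh,R in (("lens",.046,.062,.03),("rim",.031,.041,.04)):
        m=(np.hypot(P[...,0]-.4527,P[...,1]-.023)<R)&(P[...,2]>zl)&(P[...,2]<zh);p=P[m]
        if len(p)>5: print(n,nm,len(p),((p.min(0)+p.max(0))/2).round(4),(p.max(0)-p.min(0)).round(4),circ(p).round(4),'ztop',np.percentile(p[:,2],90).round(4))
cv2.imwrite("pics/g.png",cv2.cvtColor(np.hstack(out),cv2.COLOR_RGB2BGR))
E
```

```text
t 10.28 tcp [0.4518 0.1424 0.1495] rpy [-3.1415e+00  7.0000e-04  1.5710e+00] open 0.0852 F [-0.7 -0.1 -0.8] j [-0.46  0.3   0.12  2.09 -0.05  0.75 -0.32]
offset [-0.1193  0.0008  0.0196] dr [-0.01  0.04  0.01]
scene lens 131 [0.4534 0.0217 0.0524] [0.031  0.0281 0.0126] [0.4544 0.0218 0.0116] ztop 0.0568
scene rim 154 [0.4551 0.0215 0.036 ] [0.0526 0.0523 0.0098] [0.4521 0.0216 0.0245] ztop 0.0394
top lens 140 [0.4522 0.0252 0.0548] [0.0264 0.0285 0.0108] [0.4523 0.0251 0.0103] ztop 0.0561
top rim 103 [0.4517 0.0244 0.0363] [0.0513 0.0533 0.0091] [0.4526 0.0246 0.0249] ztop 0.0384
```

View pics/g.png

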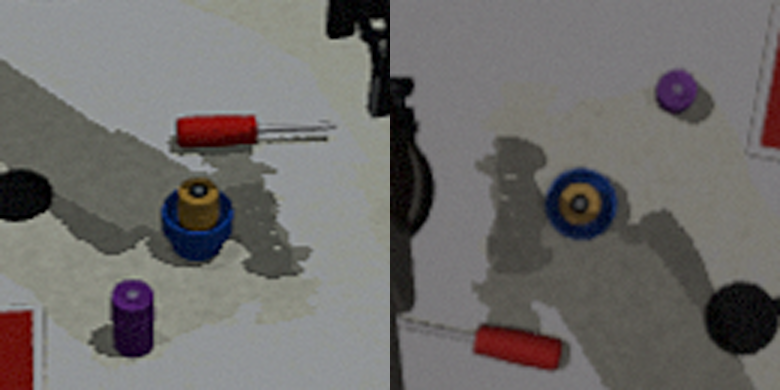

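The gold lens stands upright and centred in the cup: scene crop (199,200), top crop (580,204). Its top is at 55 mm (54 mm expected). Now gripping the cup by its rim.

Emit:
drive_tool:
  offset:
    - [-0.05,0.0005,0]
    - [-0.1,0.0005,0]
    - [-0.119,0.0005,0.01]
    - [-0.119,0.0005,0.02]
    - [-0.119,0.0005,0.02]
    - [-0.119,0.0005,0.02]
    - [-0.119,0.0005,0.02]
  dr:
    - [0,0,0]
    - [0,0,0]
    - [0,0,0]
    - [0,0,0]
    - [0,0,0]
    - [0,0,0]
    - [0,0,0]
  gripper: [1,1,1,1,1,1,1]

```text
clock: 11.25
tool_pos: [0.4528, 0.0256, 0.1296]
ee_rot: [3.141, -0.0, 1.574]
ft_force: [-0.0, -0.1, 0.5]
opening: 0.0856
```

```bash
python3 go.py .4525 .0233 .040
```

```text
t 11.25 tcp [0.4528 0.0256 0.1296] rpy [ 3.1411e+00 -3.0000e-04  1.5737e+00] open 0.0856 F [-0.  -0.1  0.5] j [-0.26  0.31  0.17  2.15 -0.08  0.69 -0.04]
offset [-0.0023 -0.0003  0.0896] dr [ 0.03 -0.02  0.17]
```

Emit:
drive_tool:
  offset:
    - [-0.0012,0,0.03]
    - [-0.0012,0,0.06]
    - [-0.0012,0,0.078]
    - [-0.0012,0,0.085]
    - [-0.0012,0,0.0895]
    - [-0.0012,0,0.0895]
    - [-0.0012,0,0.0895]
    - [-0.0012,0,0.0895]
  dr:
    - [0,0,0]
    - [0,0,0]
    - [0,0,0]
    - [0,0,0]
    - [0,0,0]
    - [0,0,0]
    - [0,0,0]
    - [0,0,0]
  gripper: [1,1,1,1,1,1,1,1]

```text
clock: 12.25
tool_pos: [0.4529, 0.0234, 0.0403]
ee_rot: [3.141, -0.0, 1.572]
ft_force: [-0.3, -0.2, 0.6]
opening: 0.0853
```

```bash
python3 go.py .4525 .0233 .040;python3 - <<'E'
from h import *
n="scene"
f=r.grab_frame(n);b=(190,90,320,220)
c=f["color"][b[1]:b[3],b[0]:b[2]].copy();f2=dict(f);f2["color"]=cv2.resize(c,None,fx=4,fy=4,interpolation=cv2.INTER_CUBIC);save(f"pics/h_{n}.png",f2)
E
```

```text
t 12.25 tcp [0.4529 0.0234 0.0403] rpy [ 3.1406e+00 -2.0000e-04  1.5720e+00] open 0.0853 F [-0.3 -0.2  0.6] j [-0.22  0.48  0.13  2.18 -0.13  0.48  0.01]
offset [-0.0001 -0.0004  0.0003] dr [ 0.06 -0.01  0.07]
```

View pics/h_scene.png

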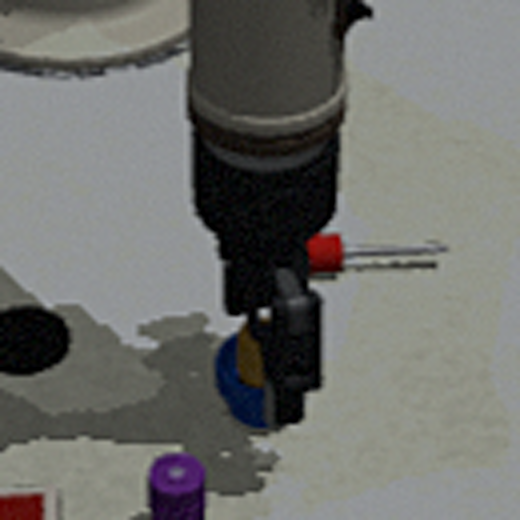

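The fingers straddle the cup and nothing touches (force about 0). Closing on the rim.

Emit:
drive_tool:
  offset:
    - [0,0,0]
    - [0,0,0]
    - [0,0,0]
    - [0,0,0]
    - [0,0,0]
    - [0,0,0]
    - [0,0,0]
  dr:
    - [0,0,0]
    - [0,0,0]
    - [0,0,0]
    - [0,0,0]
    - [0,0,0]
    - [0,0,0]
    - [0,0,0]
  gripper: [0.7,0.5,0.35,0.2,0.0,0.0,0.0]
  grip_force: 40

```text
clock: 13.18
tool_pos: [0.4526, 0.0233, 0.0403]
ee_rot: [3.141, -0.0, 1.572]
ft_force: [-1.6, -0.5, 6.9]
opening: 0.0529
```

Grip at 52.9 mm on the 54 mm rim. Lifting the loaded cup smoothly.

Emit:
drive_tool:
  offset:
    - [0,0,-0.005]
    - [0,0,-0.02]
    - [0,0,-0.045]
    - [0,0,-0.075]
    - [0,0,-0.105]
    - [0,0,-0.13]
    - [0,0,-0.13]
    - [0,0,-0.13]
    - [0,0,-0.13]
  dr:
    - [0,0,0]
    - [0,0,0]
    - [0,0,0]
    - [0,0,0]
    - [0,0,0]
    - [0,0,0]
    - [0,0,0]
    - [0,0,0]
    - [0,0,0]
  gripper: [0,0,0,0,0,0,0,0,0]

```text
clock: 14.3
tool_pos: [0.4516, 0.0232, 0.1688]
ee_rot: [-3.139, 0.0, 1.572]
ft_force: [-0.2, 0.2, -1.1]
opening: 0.0524
```

```bash
python3 go.py .51 .3025 .170;python3 - <<'E'
from h import *
n="scene"
f=r.grab_frame(n);b=(190,60,320,190)
c=f["color"][b[1]:b[3],b[0]:b[2]].copy();f2=dict(f);f2["color"]=cv2.resize(c,None,fx=4,fy=4,interpolation=cv2.INTER_CUBIC);save(f"pics/i_{n}.png",f2)
E
```

```text
t 14.3 tcp [0.4516 0.0232 0.1688] rpy [-3.1394e+00  4.0000e-04  1.5720e+00] open 0.0524 F [-0.2  0.2 -1.1] j [-0.27  0.24  0.18  2.12 -0.06  0.79 -0.05]
offset [ 0.2792  0.0588 -0.0014] dr [-0.13  0.02  0.07]
```

View pics/i_scene.png

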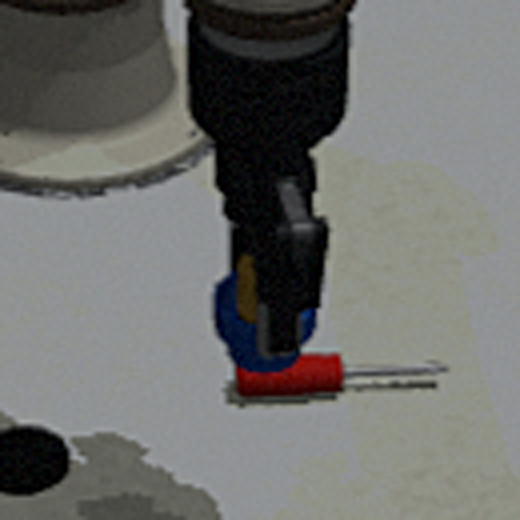

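Cup and lens lifted together, upright, at crop (265,310). Carrying them to above the port with gentle acceleration.

Emit:
drive_tool:
  offset:
    - [0.008,0.002,0]
    - [0.028,0.006,0]
    - [0.056,0.012,0]
    - [0.09,0.019,0]
    - [0.13,0.027,0]
    - [0.17,0.036,0]
    - [0.205,0.043,0]
    - [0.235,0.049,0]
    - [0.26,0.054,0]
    - [0.272,0.057,0]
    - [0.278,0.0585,0]
    - [0.279,0.0588,0]
  dr:
    - [0,0,0]
    - [0,0,0]
    - [0,0,0]
    - [0,0,0]
    - [0,0,0]
    - [0,0,0]
    - [0,0,0]
    - [0,0,0]
    - [0,0,0]
    - [0,0,0]
    - [0,0,0]
    - [0,0,0]
  gripper: [0,0,0,0,0,0,0,0,0,0,0,0]

```text
clock: 15.85
tool_pos: [0.5109, 0.3019, 0.1696]
ee_rot: [-3.141, 0.001, 1.572]
ft_force: [0.2, -0.6, -1.1]
opening: 0.0524
```

Emit:
drive_tool:
  offset:
    - [0,0,0.02]
    - [0,0,0.04]
    - [0,0,0.04]
    - [0,0,0.04]
  dr:
    - [0,0,0]
    - [0,0,0]
    - [0,0,0]
    - [0,0,0]
  gripper: [0,0,0,0]

```text
clock: 16.35
tool_pos: [0.5115, 0.302, 0.1305]
ee_rot: [3.141, -0.0, 1.571]
ft_force: [-0.3, 0.5, -1.6]
opening: 0.0528
```

```bash
python3 go.py .51 .3025 .1;python3 - <<'E'
from meas import *
out=[]
for n,b in dict(scene=(310,60,440,190),top=(50,130,180,260)).items():
    f=r.grab_frame(n)
    out.append(cv2.resize(f["color"][b[1]:b[3],b[0]:b[2]],(390,390),interpolation=cv2.INTER_CUBIC))
    P=cloud(f);c=f["color"].astype(int)
    m=(c[...,2]>c[...,0]+25)&(np.hypot(P[...,0]-.51,P[...,1]-.3025)<.035)&(P[...,2]>.085)
    p=P[m]
    if len(p)>5: print(n,"cup",len(p),p.min(0).round(4),p.max(0).round(4))
    m=(np.hypot(P[...,0]-.51,P[...,1]-.3025)<.05)&(P[...,2]>.0525)&(P[...,2]<.062);p=P[m]
    if len(p)>5: print(n,"ring",len(p),p.min(0).round(4),p.max(0).round(4),circ(p))
    m=(np.hypot(P[...,0]-.51,P[...,1]-.3025)<.023)&(P[...,2]>.07)&(P[...,2]<.095);p=P[m]
    if len(p)>5: print(n,"foot",len(p),p.min(0).round(4),p.max(0).round(4))
cv2.imwrite("pics/j.png",cv2.cvtColor(np.hstack(out),cv2.COLOR_RGB2BGR))
E
```

```text
t 16.35 tcp [0.5115 0.302  0.1305] rpy [ 3.1409e+00 -2.0000e-04  1.5711e+00] open 0.0528 F [-0.3  0.5 -1.6] j [-0.63  0.51  0.07  1.81 -0.05  0.82 -0.54]
offset [ 0.0005 -0.0015  0.0305] dr [ 0.04 -0.01  0.02]
scene cup 204 [0.4854 0.2721 0.0903] [0.5396 0.3113 0.1291]
scene ring 136 [0.4771 0.2673 0.0525] [0.5448 0.3346 0.0603] [0.51080216 0.30030803 0.03082451]
scene foot 23 [0.5068 0.2808 0.0903] [0.5315 0.3113 0.0949]
top cup 127 [0.4852 0.276  0.0914] [0.536  0.3077 0.1319]
top ring 104 [0.4768 0.271  0.0525] [0.5429 0.3152 0.0605] [0.50996271 0.30431956 0.03113226]
top foot 11 [0.4959 0.2904 0.0911] [0.5279 0.3068 0.0944]
```

View pics/j.png

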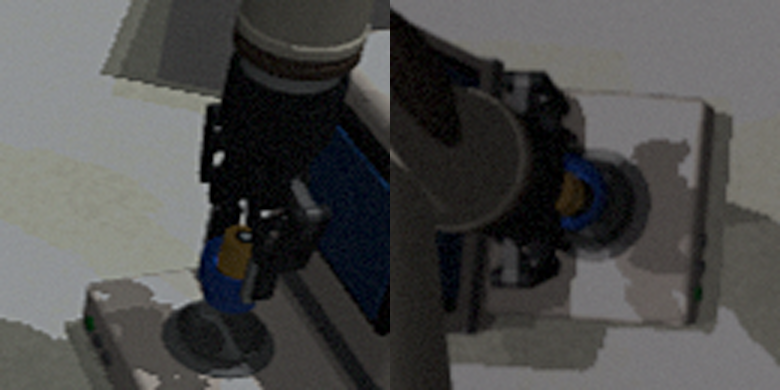

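The apparent offset in both views is parallax from the height. In 3D the cup axis is within about 1.5 mm of the ring axis, so I'll correct that and lower.

Emit:
drive_tool:
  offset:
    - [0.0008,-0.0014,0.006]
    - [0.0008,-0.0014,0.016]
    - [0.0008,-0.0014,0.026]
    - [0.0008,-0.0014,0.034]
    - [0.0008,-0.0014,0.039]
    - [0.0008,-0.0014,0.039]
    - [0.0008,-0.0014,0.039]
  dr:
    - [0,0,0]
    - [0,0,0]
    - [0,0,0]
    - [0,0,0]
    - [0,0,0]
    - [0,0,0]
    - [0,0,0]
  gripper: [0,0,0,0,0,0,0]

```text
clock: 17.32
tool_pos: [0.5098, 0.3034, 0.0911]
ee_rot: [3.141, -0.0, 1.572]
ft_force: [-0.1, 0.6, -1.4]
opening: 0.0526
```

```bash
python3 go.py .51 .3028 .0873;python3 - <<'E'
from meas import *
out=[]
for n,b in dict(scene=(310,80,440,210),top=(50,130,180,260)).items():
    f=r.grab_frame(n)
    out.append(cv2.resize(f["color"][b[1]:b[3],b[0]:b[2]],(390,390),interpolation=cv2.INTER_CUBIC))
    P=cloud(f);c=f["color"].astype(int)
    m=(c[...,2]>c[...,0]+25)&(np.hypot(P[...,0]-.51,P[...,1]-.3025)<.035)&(P[...,2]>.055)
    p=P[m]
    if len(p)>5: print(n,"cup",len(p),p.min(0).round(4),p.max(0).round(4))
    m=(np.hypot(P[...,0]-.51,P[...,1]-.3025)<.05)&(P[...,2]>.0525)&(P[...,2]<.062)&~(c[...,2]>c[...,0]+15);p=P[m]
    if len(p)>5: print(n,"ring",len(p),p.min(0).round(4),p.max(0).round(4),circ(p))
cv2.imwrite("pics/k.png",cv2.cvtColor(np.hstack(out),cv2.COLOR_RGB2BGR))
E
```

```text
t 17.32 tcp [0.5098 0.3034 0.0911] rpy [ 3.1413e+00 -3.0000e-04  1.5719e+00] open 0.0526 F [-0.1  0.6 -1.4] j [-0.63  0.57  0.07  1.83 -0.05  0.75 -0.54]
offset [-0.0006  0.0002  0.0038] dr [ 0.02 -0.02  0.07]
scene cup 175 [0.484  0.2736 0.0552] [0.5372 0.3262 0.09  ]
scene ring 85 [0.4809 0.2678 0.0527] [0.5424 0.3326 0.061 ] [0.51125097 0.30033227 0.03061763]
top cup 111 [0.4832 0.2776 0.055 ] [0.5333 0.3081 0.0997]
top ring 92 [0.477  0.27   0.0525] [0.5411 0.3101 0.0619] [0.51015668 0.30360261 0.03022693]
```

View pics/k.png

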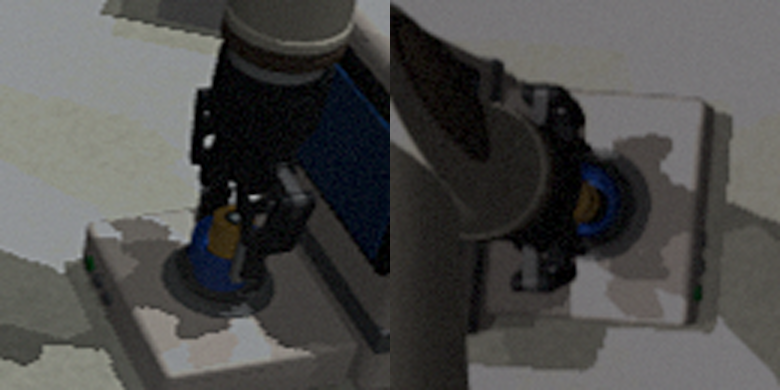

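The cup foot is inside the funnel and centred to within 1 mm. I'll ease it down the last 4 mm, watching the force.

Emit:
drive_tool:
  offset:
    - [-0.0005,0.0005,0.001]
    - [-0.0005,0.0005,0.002]
    - [-0.0005,0.0005,0.0028]
    - [-0.0005,0.0005,0.0033]
    - [-0.0005,0.0005,0.0036]
    - [-0.0005,0.0005,0.0036]
  dr:
    - [0,0,0]
    - [0,0,0]
    - [0,0,0]
    - [0,0,0]
    - [0,0,0]
    - [0,0,0]
  gripper: [0,0,0,0,0,0]

```text
clock: 18.18
tool_pos: [0.51, 0.3028, 0.0875]
ee_rot: [-3.141, -0.0, 1.572]
ft_force: [-1.4, -0.6, 1.7]
opening: 0.0528
```

Emit:
drive_tool:
  offset:
    - [0,0,0.0005]
    - [0,0,0.001]
    - [0,0,0.001]
  dr:
    - [0,0,0]
    - [0,0,0]
    - [0,0,0]
  gripper: [0,0,0]

```text
clock: 18.55
tool_pos: [0.5101, 0.3028, 0.0874]
ee_rot: [-3.142, -0.0, 1.572]
ft_force: [-3.3, -2.6, 10.7]
opening: 0.0524
```

Firm contact at 87.4 mm TCP height (87.3 expected), so it is on the floor. Releasing and going straight up.

Emit:
drive_tool:
  offset:
    - [0,0,0]
    - [0,0,0]
    - [0,0,0]
    - [0,0,0]
    - [0,0,0]
    - [0,0,-0.01]
    - [0,0,-0.03]
    - [0,0,-0.07]
    - [0,0,-0.12]
    - [0,0,-0.12]
    - [0,0,-0.12]
  dr:
    - [0,0,0]
    - [0,0,0]
    - [0,0,0]
    - [0,0,0]
    - [0,0,0]
    - [0,0,0]
    - [0,0,0]
    - [0,0,0]
    - [0,0,0]
    - [0,0,0]
    - [0,0,0]
  gripper: [0.3,0.45,0.7,1,1,1,1,1,1,1,1]

```text
clock: 19.92
tool_pos: [0.5102, 0.3028, 0.2074]
ee_rot: [3.14, -0.001, 1.572]
ft_force: [-0.4, -0.2, -0.4]
opening: 0.0855
```

Emit:
drive_tool:
  offset:
    - [-0.05,0,0]
    - [-0.1,0,0]
    - [-0.15,0,0]
    - [-0.2,0,0]
    - [-0.2,0,0]
    - [-0.2,0,0]
  dr:
    - [0,0,0]
    - [0,0,0]
    - [0,0,0]
    - [0,0,0]
    - [0,0,0]
    - [0,0,0]
  gripper: [1,1,1,1,1,1]

```text
clock: 20.68
tool_pos: [0.5097, 0.1031, 0.2055]
ee_rot: [-3.14, -0.0, 1.572]
ft_force: [0.5, 0.4, -0.0]
opening: 0.0854
```

```bash
python3 go.py .51 .3028 .0873;python3 - <<'E'
from meas import *
out=[]
for n,b in dict(scene=(310,80,440,210),top=(50,130,180,260)).items():
    f=r.grab_frame(n);save(f"pics/fin_{n}.png",f)
    out.append(cv2.resize(f["color"][b[1]:b[3],b[0]:b[2]],(390,390),interpolation=cv2.INTER_CUBIC))
    P=cloud(f)
    for nm,zl,zh,R in (("lens",.093,.11,.03),("rim",.078,.088,.04),("ring",.0525,.062,.045)):
        m=(np.hypot(P[...,0]-.51,P[...,1]-.3025)<R)&(P[...,2]>zl)&(P[...,2]<zh);p=P[m]
        if len(p)>5: print(n,nm,len(p),((p.min(0)+p.max(0))/2).round(4),(p.max(0)-p.min(0)).round(4),circ(p).round(4),'ztop',np.percentile(p[:,2],[50,90]).round(4))
    m=(np.hypot(P[...,0]-.51,P[...,1]-.3025)<.012)&(P[...,2]>.095);p=P[m];A=np.c_[p[:,:2]-[.51,.3025],np.ones(len(p))]
    print(n,"lens top plane",np.linalg.lstsq(A,p[:,2],rcond=None)[0].round(4),len(p))
cv2.imwrite("pics/l.png",cv2.cvtColor(np.hstack(out),cv2.COLOR_RGB2BGR))
E
```

```text
t 20.68 tcp [0.5097 0.1031 0.2055] rpy [-3.1398e+00 -1.0000e-04  1.5719e+00] open 0.0854 F [ 0.5  0.4 -0. ] j [-0.38  0.3   0.15  1.94 -0.06  0.91 -0.2 ]
offset [0.1997 0.0008 0.1182] dr [-0.1  -0.01  0.06]
scene lens 137 [0.5106 0.301  0.099 ] [0.0317 0.0296 0.0112] [0.5112 0.3005 0.0116] ztop [0.1013 0.1034]
scene rim 168 [0.5094 0.3001 0.0829] [0.058  0.0543 0.0097] [0.5095 0.3012 0.0245] ztop [0.0823 0.0853]
scene ring 121 [0.5128 0.3011 0.0568] [0.0614 0.0656 0.0087] [0.5082 0.3024 0.0305] ztop [0.0569 0.0591]
scene lens top plane [-0.0561 -0.0284  0.1019] 66
top lens 153 [0.5091 0.3056 0.1003] [0.0275 0.0279 0.012 ] [0.5089 0.305  0.0103] ztop [0.1003 0.1027]
top rim 80 [0.5096 0.3116 0.0825] [0.0516 0.0379 0.0082] [0.5103 0.3039 0.0249] ztop [0.0818 0.0852]
top ring 63 [0.5098 0.3155 0.0575] [0.0657 0.0372 0.009 ] [0.5062 0.309  0.0256] ztop [0.057  0.0607]
top lens top plane [-0.0308  0.0495  0.1006] 97
```

View pics/l.png

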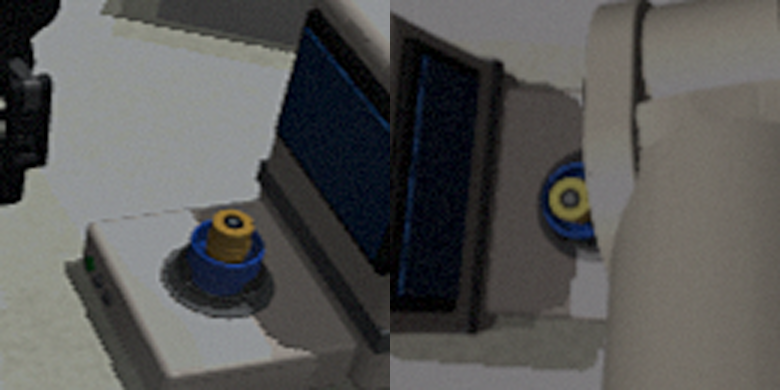

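View pics/fin_scene.png

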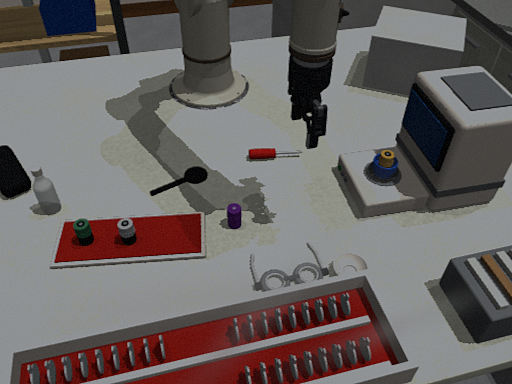

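The cup sits level in the ring, with its rim at 82–83 mm (83 expected). The lens is upright in it, top at 101–102 mm (101 expected), and the gripper is well clear. Handing in.

```bash
python3 -c "
from rig import r;print(r.close_job())"
```

```text
the job is handed in; nothing more can be done
None
```

The job is done and handed in at about 21 s. I stood the gold-sleeved lens in the blue cup on the table and let go. I then gripped the loaded cup by its rim, carried it over, lowered it into the lensmeter's port and released it.

- **Setting down:** the lens met the cup floor at about 5.5 N. The cup met the port floor at about 11 N, with the tool at 87.4 mm against 87.3 mm expected. Neither was dropped.
- **Final position:** the cup rim is at about 82–83 mm (83 expected) and the lens top at about 101–102 mm (101 expected). The cup is centred in the ring to within about 1–2 mm, and the arm is about 0.2 m clear.
- **Weaker checks:** the two cameras disagree by 3–4 mm in y, so I used averages or compared things within one view. In the last top picture the arm hid part of the cup and ring, so that view's ring fit was poor. The plane fits to the lens top suggest 3–4° of tilt, but the two cameras disagree on its direction, so I took it as depth noise. It looks upright in the pictures.

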